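# Pin the film-roll spindle

## Task

Take the linch pin (the pin with the sprung wire ring) out of the wooden pin block and push it straight down, fully home, through the cross hole in the free end of the film stand's square spindle, its open ring leaning back over the cheek plate. Then flip the ring over the end of the spindle until it snaps shut against the pin's lower end below the bar. Feel for the hole gently - until the pin is home never press it on the stand with more than 30 N - and leave the other pins and the things on the bench where they are.

Things in the scene. Friction and masses are not known exactly. Their poses are not given: they have to be found in the camera images.
- linch_pin: Steel linch pin standing loose in one of the pin block's three holes (which one varies), its shoulder on the block. Origin: centre of the shoulder (underside of the head); z up the pin. Shaft 10 mm diameter, reaching 42 mm below the origin; tip flat, 7 mm wide, bevelled over 2.5 mm. Its ring is open, leaning back to -x; it shuts over the head's top to +x. 100 to 170 g.
- pin_head (a point): Centre of the top of the linch pin's head, 32 mm above its origin; axes as the pin. The head is a block 18 (x) x 16 (y) x 32 mm (z). Grip it across y by its upper half (17 to 32 mm above the shoulder), clear of the ring's legs, which leave the head 8 mm above the shoulder.
- ring (a joint): Angle of the sprung ring about the pin's y axis, pivot 8 mm above the shoulder: 0 = fully open (25 deg above level, to -x), 1.13 = straight up, 2.70 = level to +x, 4.1 = shut, against the shaft's lower end. Over-centre spring: it springs back open below 2.27 and snaps shut by itself above it. Pushing it takes 3 to 8 N at the bow; the snap takes 0.3 s.
- ring_bow (a point): Middle of the ring's bow, 42 mm from the pivot axis. The ring is of 4 mm wire, 44 mm mean diameter. Open, the bow is 38 mm behind the pin's axis (-x of the pin) and 26 mm above the shoulder; standing up it is 50 mm above the shoulder, 18 mm above the head's top.
- film_stand: Stand fixed to the bench: two grey cheek plates, 6 mm thick, 80 mm wide, rounded tops 150 mm high, carry a 24 mm square steel bar (spindle) with two film rolls. Origin on the bench below the outer face of the cheek at the bar's free end; +y runs along the bar, outwards. The bar's top is 142 mm high. Rolls: tops at most 180 mm high, at least 80 mm behind that face.
- cheek_top (a point): Point at that cheek's outer face, level with the bar's top, on its centre line; axes as film_stand. The pin's vertical hole (11 mm diameter, right through, 1.5 mm bevel at the mouth) is on the centre line, 18 to 38 mm out (+y): the bar floats endwise, is held by 18 N of friction, and must be read by eye or feel. The bar ends 14 mm past the hole's axis.
- bar_mid (a point): Middle of the hole's possible range: 28 mm out (+y) from cheek_top, on the bar's top and centre line, fixed to the stand; axes as film_stand, z up. The pin goes in with its x axis along this +y (ring leaning back over the cheek), shoulder on the bar's top; 18 mm of shaft then shows below the bar. It can turn in the hole. The ring clears the bar only when the pin is home.
- pin_block: Wooden block 56 x 210 x 55 mm, fixed; origin at the centre of its underside. Three blind holes, 12.5 mm diameter, 50 mm deep, at y = -70, 0, +70 mm; the linch pin stands in one, other pins in the others.
- clevis_pin: Plain pin with a flat round head 20 mm across and 8 mm high, in the pin block; to be left alone. Origin at the head's underside.
- tee_pin: Pin with a T bar 50 mm long, 26 mm high, in the pin block; to be left alone. Origin at the head's underside.
- screwdriver: Loose screwdriver lying on the bench, 190 mm long; to be left alone. Origin under its middle.
- tumbler: Clear tumbler 72 mm wide, 85 mm high; to be left alone.
- tape_roll: Roll of tape lying flat, 96 mm across, 24 mm high; to be left alone.
- core_plug: Black core plug 84 mm across, 32 mm high; to be left alone.
- marker: Marker pen 125 mm long, lying; to be left alone.
- glue_jar: Jar 60 mm wide, 75 mm high; to be left alone.

How it is judged:
By the outcome, as a careful person would: the job done as asked, in the order asked, and still so for the second after the job is handed in, with the robot touching nothing.
It also fails if it takes over 69 s, if anything falls off the work surface, if the arm or the gripper's body presses on something with over 40 N, if the wrist force passes 120 N, or if a joint passes its speed limit or range.

## Robot

A 6-joint arm with a two-finger parallel gripper is mounted at the origin on the work surface. World frame = base frame: x ahead of the robot, y to its left, z up, the work surface at z = 0. Lengths are in mm, angles in rad, forces in N, time in s.
With the tool pointing down it reaches from about 350 to 975 mm from the base axis. Payload 7.1 kg.
Tool frame: the origin (TCP) lies on the front face of the gripper's body, between the roots of the fingers; the fingertips stand 80 mm ahead of it and the grasp point (between the pads) lies 61 mm ahead of it; z points along the fingers, y is the line along which they close (so a half turn about z gives the same grasp; the last joint's range is limited). The gripper opens to 88 mm and grips with 3 to 60 N. Pads are 20 mm wide; open, the fingers measure 115 mm over their backs; the gripper's body (75 mm by 178 mm) begins 61 mm behind the grasp point.
Start: joints at [1.15, 0.423, 1.63, -0, 1.089, -0.019], TCP at [244.39, 575.221, 302.675] pointing down, gripper open.
Joint ranges: [-3, 3], [-0.9, 2.11], [0.09, 2.58], [-1.31, 4.45], [0.11, 2.69], [-2.54, 2.54]. Speed limits (rad/s): [2.39, 2.39, 3.01, 3.14, 3.14, 3.14].

## Interface

Orientations are given as a rotation vector (axis times angle).
In Python, from workcell import readout, vision, close_job gives the robot as it stands.
- The arm moves only by the tool servo_tool, never from a script. Its argument "plan" is a list that holds one entry, the list of rows, each a list of 7 numbers: the gripper command: -1 is fully open, 1 is shut, values between are in proportion, then the shift along the world's x, y, z in units of 40 mm (1.0 is 40 mm), then the turn, a rotation vector about the world's x, y, z in units of 5 degrees (1.0 is 5 degrees). A call has 1 to 5 rows; each row shifts and turns the commanded pose from where the row before left it; what a row does not reach is not made up. A row lasts 1/12 s, in which the tool goes at most 41.7 mm and 7.16 degrees, less where a joint would pass 70% of its speed; a pose out of reach is approached as far as the arm can. A call is refused whole if a number of a shift passes 1 or a number of a turn 1, either way. A call with a gripper value outside its range is refused whole. The fingers move at their own pace and stop on an object; the grip force is fixed at half the most. Time passes only in rows, so rows that do not move let the fingers close. It gives the time, the measured TCP pose, the force, the opening and the grip force at its end, in the units of the state.
- readout.get_obs(): the state, without advancing time (a new reading comes with each control period).
- vision.get_image(name): name is "side" or "top" or "wrist"; returns the picture (400x640x3 uint8, red, green, blue); there is no depth.
- vision.camera_params(name): a dict with "fx", "fy", "cx", "cy" (pixels), "rvec" (rotation vector, rad) and "tvec" (3), from world to camera coordinates, as OpenCV has them; the wrist camera has in their place "hand_eye" (4x4, takes a point from camera to tool coordinates, whose origin is the TCP and whose axes are the flange's). Camera axes: x right, y down, z forward; pixel columns grow to the right and rows downward; lengths in mm; the calibration is good to about 2 mm. A picture is of the moment at which its call begins: read the wrist's pose just before it. camera_params takes no time and is no camera call.
- close_job(): hands the job in; it is judged then, once.
The state is a dict: "t": time; "qpos": joint angles; "qvel": joint speeds; "joint_torque": joint torques, N m; "ee_pos": TCP position; "orientation": TCP orientation; "ft_force": force on the tool from outside, world axes, zero at the start; "moment": the same for the moment, N m; "width": finger opening in mm; "grasp_force": force on a finger pad.
Only numpy, scipy, OpenCV 4.12 (cv2) and the standard library are available. Lean on these libraries where they do the work, as an engineer would, in place of code of your own. Each camera call takes 0.05 s, during which the arm holds its last target. There are 200 camera calls.

## Working session

There is one attempt and no reset: what is moved stays moved. The work goes in short steps, Python scripts to look and compute and a tool call to move; the robot and the scene stay as the last step left them, time stands still between calls to the robot, and variables do not carry over. Pictures are saved under pics/ and viewed, at most 10 in all, crops included, and the job is handed in when it is done.

Besides the shell and the picture viewer there is one more tool, called after "Emit:" as name(argument=value, ...), one argument or row to a line, values as JSON. servo_tool: Moves the arm, as the interface text tells. Its arguments: {"type":"object","properties":{"plan":{"type":"array"}},"required":["plan"]}

```bash
mkdir -p pics; cat > h.py <<'E'
import numpy as np, cv2
from scipy.spatial.transform import Rotation as R
from workcell import readout, vision, close_job
def cam(name):
    """returns K, Rcw(world->cam), t"""
    p=vision.camera_params(name); K=(p['fx'],p['fy'],p['cx'],p['cy'])
    if 'rvec' in p: return K,R.from_rotvec(np.ravel(p['rvec'])).as_matrix(),np.ravel(p['tvec'])
    o=readout.get_obs(); T=np.eye(4); T[:3,:3]=R.from_rotvec(o['orientation']).as_matrix(); T[:3,3]=o['ee_pos']
    W=np.linalg.inv(T@np.array(p['hand_eye'])); return K,W[:3,:3],W[:3,3]
def proj(c,P):
    K,Rm,t=c; q=Rm@np.array(P,float)+t; return np.array([K[0]*q[0]/q[2]+K[2],K[1]*q[1]/q[2]+K[3]])
def onz(c,uv,z):
    K,Rm,t=c; d=Rm.T@np.array([(uv[0]-K[2])/K[0],(uv[1]-K[3])/K[1],1]); o=-Rm.T@t
    return o+d*(z-o[2])/d[2]
def save(name,f,crop=None,s=1):
    im=vision.get_image(name)
    cv2.imwrite('pics/full_'+f,im[:,:,::-1])
    if crop: im=im[crop[1]:crop[3],crop[0]:crop[2]]
    cv2.imwrite('pics/'+f,cv2.resize(im,None,fx=s,fy=s,interpolation=cv2.INTER_CUBIC)[:,:,::-1])
E
python3 - <<'E'
from h import *
save('top','a.png',s=1.25); save('side','b.png',s=1.25)
o=readout.get_obs(); print(o['t'],o['ee_pos'],o['orientation'],o['ft_force'],o['width'])
for n in('top','side'):
    K,Rm,t=cam(n); print(n,K,-Rm.T@t,Rm.T[:,2])
print(vision.camera_params('wrist'))
E
```

```text
0.1 [244.22791715 574.87347767 301.99080232] [-6.26872046e-01 -3.07808957e+00  2.12057478e-03] [-0.26799381 -0.52464617  0.05120288] 87.87630027492462
top (390.2342566564606, 390.2342566564606, 322.29630474024106, 199.5991648553837) [394.69358625  95.78982171 935.77767825] [ 0.1870774   0.03610047 -0.98168162]
side (365.26801572284785, 365.26801572284785, 322.9376587170253, 200.708487189597) [ 152.35406903 -357.28716622  707.44138107] [ 0.46446278  0.55482538 -0.6902486 ]
{'fx': 290.40249431529037, 'fy': 290.40249431529037, 'cx': 318.99942989257346, 'cy': 198.34471604359203, 'hand_eye': array([[-7.26438127e-04, -9.67503687e-01, -2.52855865e-01,
         6.88635879e+01],
       [ 9.99999678e-01, -7.88829268e-04,  1.45368715e-04,
         7.23994460e-01],
       [-3.40104875e-04, -2.52855678e-01,  9.67503949e-01,
        -8.14108174e+01],
       [ 0.00000000e+00,  0.00000000e+00,  0.00000000e+00,
         1.00000000e+00]])}
```

View pics/a.png

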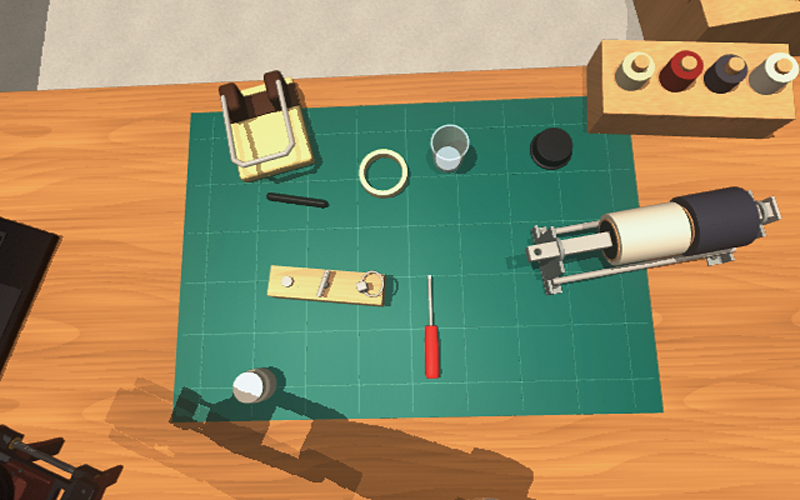

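View pics/b.png

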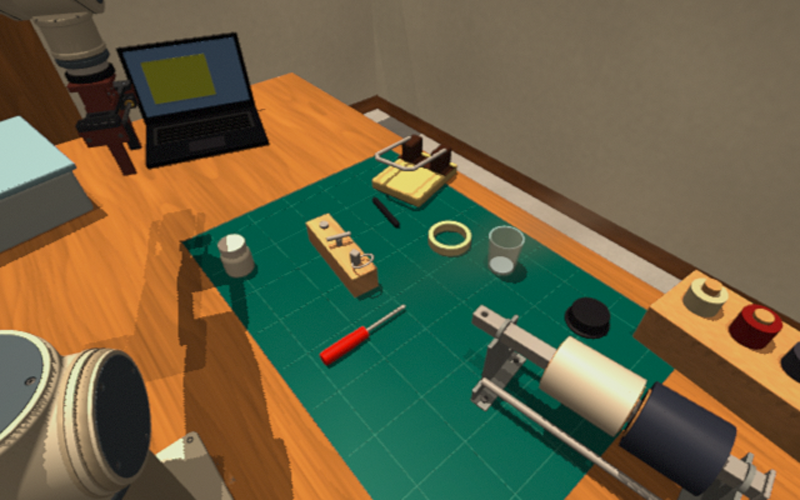

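The top view shows the linch pin in the block's right-hand hole (≈(364,287) in the scaled picture) with its ring to the right. The bar's free end with its hole is at ≈(538,252), pointing left. I'll enlarge both.

```bash
python3 - <<'E'
import cv2,numpy as np
t=cv2.imread('pics/full_a.png'); s=cv2.imread('pics/full_b.png')
f=lambda im,x,y,w,h,k:cv2.resize(im[y:y+h,x:x+w],None,fx=k,fy=k,interpolation=cv2.INTER_CUBIC)
A=f(t,205,200,130,50,6)[:, :780]; B=f(t,410,170,65,50,6); C=f(s,365,230,65,50,6)
cv2.imwrite('pics/c.png',np.vstack([A,np.hstack([B,C])]))
E
```

```text
(no output)
```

View pics/c.png

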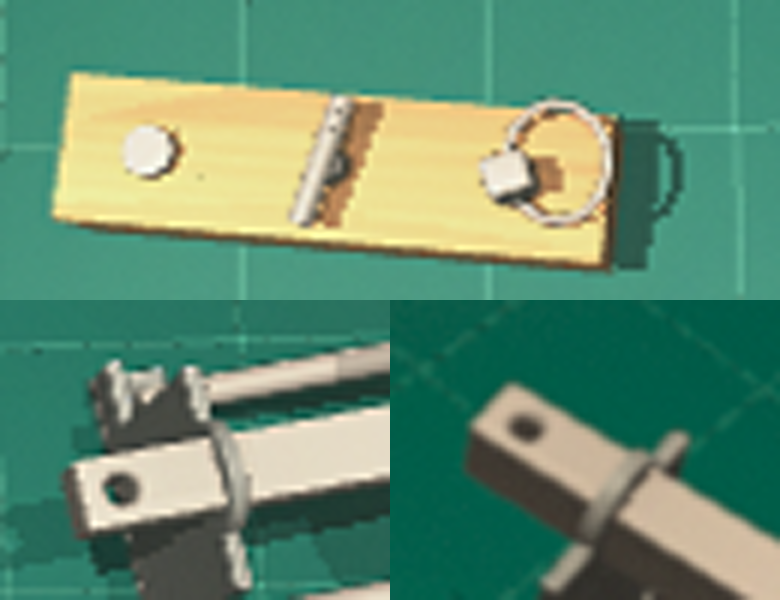

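```bash
python3 - <<'E'
from h import *
c=cam('top'); A=lambda u,v:(205+u/6,200+v/6); B=lambda u,v:(410+u/6,170+(v-300)/6)
S=lambda u,v:(365+(u-390)/6,230+(v-300)/6)
cs=cam('side')
h=onz(c,A(508,175),87); print('head',h)
print('ring c', onz(c,A(558,163),72),'bow',onz(c,A(608,172),81))
print('other pins',onz(c,A(150,152),63),onz(c,A(320,160),81))
H=onz(c,B(123,489),142); print('hole',H, 'side',onz(cs,S(525,427),142))
for p in [(75,465),(390,405),(90,537),(390,490)]: print(onz(c,B(*p),142))
for p in [(512,383),(640,452),(470,428),(583,505)]: print('s',onz(cs,S(*p),142))
# longer bar: far point near roll
print('collar',[onz(c,(x/1.25,y/1.25),142) for x,y in [(610,232),(612,254)]])
o=readout.get_obs(); print(R.from_rotvec(o['orientation']).as_matrix().round(3))
E
```

```text
head [492.87159984 200.21385818  87.        ]
ring c [498.52605962 183.35310685  72.        ] bow [493.56898659 164.06352166  81.        ]
other pins [508.46015393 339.21598616  63.        ] [501.21451375 270.65447884  81.        ]
hole [534.67111887 -96.39961848 142.        ] side [535.4384519  -94.34771221 142.        ]
[543.53417946 -80.80559395 142.        ]
[ 560.83031676 -188.8320519   142.        ]
[518.4779956  -84.04298359 142.        ]
[ 531.37859352 -185.97058343  142.        ]
s [545.95285964 -79.00536781 142.        ]
s [ 555.82023292 -125.4518483   142.        ]
s [521.60412405 -82.92953356 142.        ]
s [ 526.04879699 -127.39505098  142.        ]
collar [array([ 563.90211848, -215.42927857,  142.        ]), array([ 527.25971492, -214.85352864,  142.        ])]
[[-0.92   0.391 -0.001]
 [ 0.391  0.92  -0.001]
 [ 0.    -0.001 -1.   ]]
```

Emit:
servo_tool(
  plan=[
    [[-1,0.6,-0.9,0,0,0,-1],[-1,0.6,-0.9,0,0,0,-1],[-1,0.6,-0.9,0,0,0,-1],[-1,0.6,-0.9,0,0,0,-1],[-1,0.6,-0.9,0,0,0,-1]],
  ],
)

```text
t: 0.52
ee_pos: [360.4, 400.1, 302.4]
orientation: [-1.284, -2.867, 0.001]
ft_force: [0.4, 0.1, -0.2]
width: 87.9
grasp_force: 0.0
```

Emit:
servo_tool(
  plan=[
    [[-1,0.6,-0.9,-0.3,0,0,-1],[-1,0.6,-0.9,-0.3,0,0,-1],[-1,0.6,-0.9,-0.3,0,0,-1],[-1,0.6,-0.9,-0.3,0,0,-1],[-1,0.6,-0.9,-0.3,0,0,-1]],
  ],
)

```text
t: 0.93
ee_pos: [471.9, 233.0, 246.4]
orientation: [-1.874, -2.521, 0.0]
ft_force: [0.1, 0.4, -0.1]
width: 88.2
grasp_force: 0.0
```

Emit:
servo_tool(
  plan=[
    [[-1,0.22,-0.37,0,0,0,0],[-1,0,0,0,0,0,0],[-1,0,0,0,0,0,0]],
  ],
)

```text
t: 1.18
ee_pos: [480.3, 219.3, 246.7]
orientation: [-1.871, -2.522, 0.001]
ft_force: [-0.4, 0.5, 0.3]
width: 88.0
grasp_force: 0.0
```

```bash
python3 - <<'E'
from h import *
o=readout.get_obs(); print(o['t'],o['ee_pos'],R.from_rotvec(o['orientation']).as_matrix().round(3),o['ft_force'])
c=cam('wrist'); uv=proj(c,[493,200,87]); print(uv, proj(c,[493,164,81]))
x,y=uv.astype(int); x=np.clip(x-75,0,500)
y=int(np.clip(y-60,0,280)); save('wrist','d.png',(x,y,x+150,y+120),5); print(x,y)
E
```

```text
1.1833 [480.26476045 219.33230114 246.65827813] [[-0.29   0.957 -0.001]
 [ 0.957  0.29  -0.   ]
 [ 0.    -0.001 -1.   ]] [-0.35679418  0.45777632  0.27610813]
[326.16903216 229.78162268] [314.62024703 262.23175841]
251 169
```

View pics/d.png

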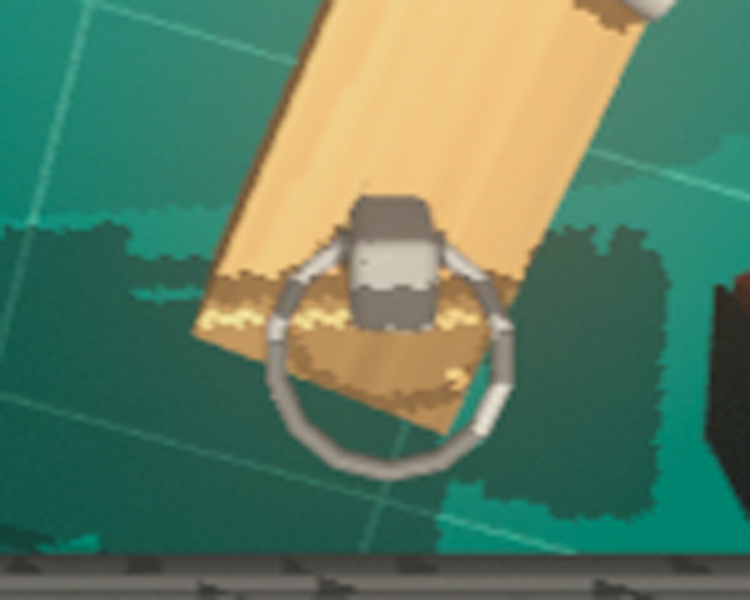

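The wrist view shows the head's top centred at crop (394,284) and the ring's bow at (389,470). The pin is nearly aligned with the tool.

```bash
python3 - <<'E'
from h import *
c=cam('wrist'); W=lambda u,v:(251+u/5,169+v/5)
h=onz(c,W(394.5,284),87); b=onz(c,W(389,470),81); d=h-b
print(h,b,np.degrees(np.arctan2(d[1],d[0])))
for p,q in [((350,238),(438,240)),((355,325),(433,328))]:
    e=onz(c,W(*q),87)-onz(c,W(*p),87); print(np.linalg.norm(e),np.degrees(np.arctan2(e[1],e[0]))+90)
o=readout.get_obs(); m=R.from_rotvec(o['orientation']).as_matrix(); print('tool yaw',np.degrees(np.arctan2(m[1,0],m[0,0])),h-o['ee_pos'])
E
```

```text
[494.79634343 205.34937496  87.        ] [505.72106494 167.90179849  81.        ] 106.26374632241256
15.377146336078612 105.52987442113839
13.860805303005467 104.54484606984003
tool yaw 106.9483942860746 [  14.90733074  -14.84951762 -159.90861672]
```

Emit:
servo_tool(
  plan=[
    [[-0.3,0.36,-0.38,0,0,0,-0.2],[-0.3,0,0,-0.8,0,0,0],[-0.3,0,0,-0.8,0,0,0],[-0.3,0,0,-0.5,0,0,0],[-0.3,0,0,-0.27,0,0,0]],
  ],
)

```text
t: 1.65
ee_pos: [492.7, 205.9, 150.1]
orientation: [-1.887, -2.509, 0.004]
ft_force: [0.5, -0.0, 0.4]
width: 58.7
grasp_force: 0.0
```

Emit:
servo_tool(
  plan=[
    [[1,0,0,0,0,0,0],[1,0,0,0,0,0,0],[1,0,0,0,0,0,0],[1,0,0,0,0,0,0],[1,0,0,0,0,0,0]],
  ],
)

```text
t: 2.07
ee_pos: [495.1, 205.2, 153.5]
orientation: [1.89, 2.508, 0.003]
ft_force: [-0.4, 0.0, -0.3]
width: 27.0
grasp_force: 0.0
```

Emit:
servo_tool(
  plan=[
    [[1,0,0,0,0,0,0],[1,0,0,0,0,0,0],[1,0,0,0,0,0,0],[1,0,0,0,0,0,0],[1,0,0,0,0,0,0]],
  ],
)

```text
t: 2.48
ee_pos: [494.8, 204.9, 152.8]
orientation: [1.891, 2.508, 0.001]
ft_force: [-2.2, -0.5, 6.0]
width: 15.5
grasp_force: 29.9
```

Emit:
servo_tool(
  plan=[
    [[1,0,0,0.3,0,0,0],[1,0,0,0.6,0,0,0],[1,0,0,0.8,0,0,0],[1,0,0,0.9,0,0,0],[1,0,0,0.9,0,0,0]],
  ],
)

```text
t: 2.9
ee_pos: [493.8, 204.5, 293.8]
orientation: [-1.891, -2.508, 0.002]
ft_force: [1.1, 0.7, -1.8]
width: 15.6
grasp_force: 30.0
```

Emit:
servo_tool(
  plan=[
    [[1,0,0,0.3,0,0,0],[1,0.1,-0.7,0,0,0,-0.4],[1,0.1,-0.8,0,0,0,-0.4],[1,0.1,-0.8,0,0,0,-0.4],[1,0.1,-0.8,0,0,0,-0.3]],
  ],
)

```text
t: 3.32
ee_pos: [510.1, 79.6, 304.9]
orientation: [2.052, 2.379, 0.0]
ft_force: [1.2, -0.3, -1.4]
width: 15.8
grasp_force: 30.0
```

Emit:
servo_tool(
  plan=[
    [[1,0.1,-0.9,0,0,0,0],[1,0.1,-0.9,0,0,0,0],[1,0.1,-0.8,0,0,0,0],[1,0.1,-0.6,0,0,0,0],[1,0.1,-0.3,0,0,0,0]],
  ],
)

```text
t: 3.73
ee_pos: [530.2, -61.8, 304.7]
orientation: [2.054, 2.377, -0.001]
ft_force: [-0.0, -0.1, -1.5]
width: 15.7
grasp_force: 30.0
```

Emit:
servo_tool(
  plan=[
    [[1,0.08,-0.55,0,0,0,0],[1,0,0,0,0,0,0],[1,0,0,0,0,0,0]],
  ],
)

```text
t: 3.98
ee_pos: [533.6, -81.5, 304.4]
orientation: [-2.053, -2.377, -0.0]
ft_force: [0.0, 0.2, -1.4]
width: 15.6
grasp_force: 30.0
```

```bash
python3 - <<'E'
from h import *
o=readout.get_obs(); print(o['t'],o['ee_pos'],R.from_rotvec(o['orientation']).as_matrix().round(3),o['ft_force'],o['width'])
c=cam('wrist'); uv=proj(c,[535,-95.4,142]); print(uv)
save('wrist','e.png',(220,100,420,250),4)
E
```

```text
3.9833 [533.6292447  -81.45450257 304.35876769] [[-0.146  0.989 -0.   ]
 [ 0.989  0.146  0.   ]
 [ 0.    -0.    -1.   ]] [ 0.02303727  0.22159422 -1.44330928] 15.594214762235069
[317.93687359 220.09102711]
```

View pics/e.png

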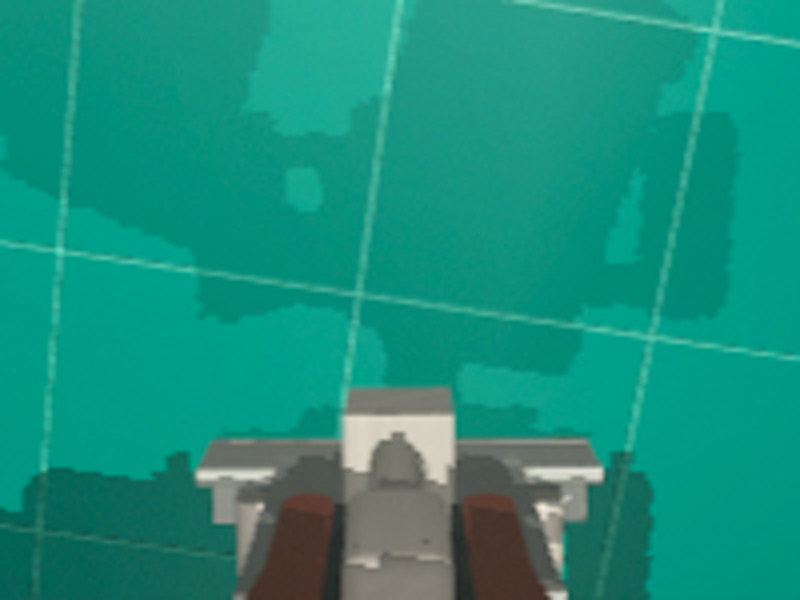

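The wrist view shows the pin tip at crop (397,435), in front of the bar. The bar's top end edge runs from (343,415) to (455,415), and the hole is hidden behind the pin.

```bash
python3 - <<'E'
from h import *
c=cam('wrist'); W=lambda u,v:(220+u/4,100+v/4)
a=onz(c,W(343,415),142); b=onz(c,W(455,415),142); e=b-a
yaw=np.degrees(np.arctan2(e[1],e[0]))+90; print(a,b,np.linalg.norm(e),yaw)
o=readout.get_obs(); m=R.from_rotvec(o['orientation']).as_matrix()
d=m[:,0]; mid=(a+b)/2; print('end',mid,'hole',mid-14*d)
for dz in(136,139,142): 
    p=o['ee_pos']+m@[3.5,0,dz]; uv=proj(c,p); print(dz,(uv-[220,100])*4)
    print(np.array(o['ee_pos'])+m@[0,0,dz])
# where the tip's outer edge is seen, at heights
for z in(304.4-139,): print('tip outer edge',onz(c,W(397.5,434),z))
for pt in [(535,-96)]:print((proj(c,[*pt,142])-[220,100])*4)
E
```

```text
[522.12844352 -81.33885103 142.        ] [546.26260193 -77.77948491 142.        ] 24.39521857274499 98.38964591376254
end [534.19552273 -79.55916797 142.        ] hole [536.24995317 -93.40760637 141.99166277]
136 [394.5249262 438.8823968]
[533.4004735  -80.68664988 168.24055318]
139 [394.52948602 434.48521894]
[533.39878765 -80.68509388 165.24055406]
142 [394.53393211 430.19771113]
[533.39710179 -80.68353787 162.24055493]
tip outer edge [533.44500124 -76.99186987 165.4       ]
[391.70270416 486.27962116]
```

Emit:
servo_tool(
  plan=[
    [[1,0.058,-0.325,0,0,0,0],[1,0,0,-0.3,0,0,0],[1,0,0,-0.2,0,0,0],[1,0,0,0,0,0,0],[1,0,0,0,0,0,0]],
  ],
)

```text
t: 4.45
ee_pos: [535.7, -93.7, 283.7]
orientation: [-2.049, -2.379, 0.001]
ft_force: [0.0, -0.5, -0.6]
width: 15.7
grasp_force: 30.0
```

Emit:
servo_tool(
  plan=[
    [[1,0,0,-0.03,0,0,0],[1,0,0,-0.03,0,0,0],[1,0,0,0,0,0,0]],
  ],
)

```text
t: 4.7
ee_pos: [536.1, -94.0, 281.9]
orientation: [2.051, 2.38, 0.0]
ft_force: [0.6, 0.1, -1.2]
width: 16.1
grasp_force: 30.0
```

Emit:
servo_tool(
  plan=[
    [[1,0,0,-0.025,0,0,0],[1,0,0,0,0,0,0]],
  ],
)

```text
t: 4.87
ee_pos: [536.1, -94.1, 280.9]
orientation: [2.051, 2.38, 0.0]
ft_force: [0.6, 0.8, -0.5]
width: 16.0
grasp_force: 30.0
```

Emit:
servo_tool(
  plan=[
    [[1,0,0,-0.025,0,0,0],[1,0,0,0,0,0,0]],
  ],
)

```text
t: 5.03
ee_pos: [536.1, -94.1, 279.9]
orientation: [2.051, 2.379, 0.001]
ft_force: [-0.2, 0.9, -0.1]
width: 16.2
grasp_force: 30.0
```

Emit:
servo_tool(
  plan=[
    [[1,0,0,-0.025,0,0,0],[1,0,0,0,0,0,0]],
  ],
)

```text
t: 5.2
ee_pos: [536.1, -93.9, 278.8]
orientation: [-2.051, -2.379, -0.001]
ft_force: [-0.7, 3.6, -1.4]
width: 15.9
grasp_force: 30.0
```

Emit:
servo_tool(
  plan=[
    [[1,0,0,-0.015,0,0,0],[1,0,0,0,0,0,0]],
  ],
)

```text
t: 5.37
ee_pos: [536.0, -93.9, 278.1]
orientation: [-2.051, -2.379, -0.001]
ft_force: [0.6, 2.1, -0.1]
width: 15.7
grasp_force: 30.0
```

Emit:
servo_tool(
  plan=[
    [[1,0,0.02,-0.025,0,0,0],[1,0,0,0,0,0,0]],
  ],
)

```text
t: 5.53
ee_pos: [536.0, -93.4, 277.0]
orientation: [2.051, 2.38, -0.001]
ft_force: [0.5, 1.7, -0.7]
width: 15.9
grasp_force: 30.0
```

Emit:
servo_tool(
  plan=[
    [[1,0,0,-0.025,0,0,0],[1,0,0,0,0,0,0]],
  ],
)

```text
t: 5.7
ee_pos: [536.0, -93.4, 276.0]
orientation: [-2.051, -2.38, 0.0]
ft_force: [0.9, 0.7, -1.1]
width: 15.8
grasp_force: 30.0
```

Emit:
servo_tool(
  plan=[
    [[1,0,0,-0.025,0,0,0],[1,0,0,0,0,0,0]],
  ],
)

```text
t: 5.87
ee_pos: [536.0, -93.4, 275.0]
orientation: [-2.051, -2.38, 0.0]
ft_force: [-0.5, 1.2, -1.2]
width: 15.9
grasp_force: 30.0
```

Emit:
servo_tool(
  plan=[
    [[1,0,0.01,-0.04,0,0,0],[1,0,0,-0.04,0,0,0],[1,0,0,-0.04,0,0,0],[1,0,0,-0.04,0,0,0]],
  ],
)

```text
t: 6.2
ee_pos: [535.9, -93.1, 268.5]
orientation: [-2.051, -2.38, 0.0]
ft_force: [-0.3, 0.4, -1.4]
width: 15.3
grasp_force: 30.0
```

Emit:
servo_tool(
  plan=[
    [[1,0,0,-0.04,0,0,0],[1,0,0,-0.04,0,0,0],[1,0,0,-0.04,0,0,0],[1,0,0,-0.04,0,0,0],[1,0,0,-0.04,0,0,0]],
  ],
)

```text
t: 6.62
ee_pos: [536.0, -93.0, 260.6]
orientation: [-2.051, -2.38, 0.0]
ft_force: [-0.2, 0.5, -1.6]
width: 16.0
grasp_force: 30.0
```

Emit:
servo_tool(
  plan=[
    [[1,0,0,-0.04,0,0,0],[1,0,0,-0.04,0,0,0],[1,0,0,-0.04,0,0,0],[1,0,0,-0.04,0,0,0],[1,0,0,-0.04,0,0,0]],
  ],
)

```text
t: 7.03
ee_pos: [536.0, -93.0, 252.6]
orientation: [-2.051, -2.38, -0.0]
ft_force: [-0.2, 0.1, -1.1]
width: 15.9
grasp_force: 30.0
```

Emit:
servo_tool(
  plan=[
    [[1,0,0,-0.04,0,0,0],[1,0,0,-0.04,0,0,0],[1,0,0,-0.04,0,0,0],[1,0,0,-0.04,0,0,0],[1,0,0,-0.04,0,0,0]],
  ],
)

```text
t: 7.45
ee_pos: [536.0, -93.0, 244.7]
orientation: [2.051, 2.38, 0.0]
ft_force: [0.9, 0.1, -1.3]
width: 15.4
grasp_force: 30.0
```

Emit:
servo_tool(
  plan=[
    [[1,0,0,-0.025,0,0,0],[1,0,0,-0.025,0,0,0],[1,0,0,0,0,0,0]],
  ],
)

```text
t: 7.7
ee_pos: [536.0, -92.9, 242.6]
orientation: [-2.051, -2.379, 0.0]
ft_force: [0.4, 0.0, -1.8]
width: 15.8
grasp_force: 30.0
```

Emit:
servo_tool(
  plan=[
    [[1,0,0,-0.02,0,0,0],[1,0,0,0,0,0,0]],
  ],
)

```text
t: 7.87
ee_pos: [536.0, -92.9, 241.9]
orientation: [-2.051, -2.38, 0.0]
ft_force: [-0.1, -0.0, -1.7]
width: 16.1
grasp_force: 30.0
```

Emit:
servo_tool(
  plan=[
    [[1,0,0,-0.015,0,0,0],[1,0,0,0,0,0,0]],
  ],
)

```text
t: 8.03
ee_pos: [536.0, -93.0, 241.4]
orientation: [2.051, 2.38, 0.0]
ft_force: [-0.2, -0.0, -0.6]
width: 15.4
grasp_force: 30.0
```

Emit:
servo_tool(
  plan=[
    [[1,0,0,-0.015,0,0,0],[1,0,0,0,0,0,0]],
  ],
)

```text
t: 8.2
ee_pos: [536.0, -93.0, 240.8]
orientation: [-2.051, -2.38, 0.0]
ft_force: [-0.6, 0.1, -1.1]
width: 15.6
grasp_force: 30.0
```

Emit:
servo_tool(
  plan=[
    [[1,0,0,-0.015,0,0,0],[1,0,0,0,0,0,0]],
  ],
)

```text
t: 8.37
ee_pos: [536.0, -92.9, 240.1]
orientation: [-2.051, -2.38, 0.0]
ft_force: [0.7, 0.0, -0.4]
width: 15.5
grasp_force: 30.0
```

Emit:
servo_tool(
  plan=[
    [[1,0,0,-0.015,0,0,0],[1,0,0,0,0,0,0]],
  ],
)

```text
t: 8.53
ee_pos: [536.1, -93.0, 239.9]
orientation: [2.051, 2.38, 0.0]
ft_force: [-1.3, 1.1, 3.1]
width: 15.9
grasp_force: 30.0
```

Emit:
servo_tool(
  plan=[
    [[1,0,0,-0.01,0,0,0],[1,0,0,0,0,0,0]],
  ],
)

```text
t: 8.7
ee_pos: [536.1, -93.0, 239.9]
orientation: [2.051, 2.379, 0.0]
ft_force: [-2.1, 0.6, 6.4]
width: 15.6
grasp_force: 30.0
```

Emit:
servo_tool(
  plan=[
    [[-0.3,0,0,0,0,0,0],[-0.3,0,0,0,0,0,0],[-0.3,0,0,0,0,0,0],[-0.3,0,0,0,0,0,0],[-0.3,0,0,0.3,0,0,0]],
  ],
)

```text
t: 9.12
ee_pos: [534.9, -92.7, 249.4]
orientation: [-2.049, -2.377, 0.003]
ft_force: [0.0, -0.2, -0.2]
width: 45.3
grasp_force: 0.0
```

Emit:
servo_tool(
  plan=[
    [[-0.3,0,0,0.6,0,0,0],[-0.3,0,0,0.6,0,0,0],[1,0.1,-0.69,0,0,0,0],[1,0.1,-0.69,0,0,0,0],[1,0,0,0,0,0,0]],
  ],
)

```text
t: 9.53
ee_pos: [545.1, -151.3, 300.0]
orientation: [2.051, 2.376, 0.0]
ft_force: [-0.3, -0.2, -0.0]
width: 40.5
grasp_force: 0.0
```

Emit:
servo_tool(
  plan=[
    [[1,0,0,0,0,0,0],[1,0,0,0,0,0,0],[1,0,0,0,0,0,0],[1,0,0,0,0,0,0],[1,0,0,0,0,0,0]],
  ],
)

```text
t: 9.95
ee_pos: [543.9, -147.4, 299.0]
orientation: [-2.05, -2.38, 0.0]
ft_force: [0.2, -0.6, 0.4]
width: 7.4
grasp_force: 0.0
```

```bash
python3 - <<'E'
from h import *
o=readout.get_obs(); print(o['t'],o['ee_pos'],o['ft_force'],o['width'])
im=vision.get_image('wrist'); s=vision.get_image('side')
a=cv2.resize(im[150:400,220:420],None,fx=2,fy=2); b=cv2.resize(s[190:290,340:440],None,fx=4,fy=4)
b=cv2.copyMakeBorder(b,0,100,0,0,cv2.BORDER_CONSTANT)
cv2.imwrite('pics/f.png',np.hstack([a,b])[:,:,::-1])
E
```

```text
9.95 [ 543.93724174 -147.42216396  299.03494497] [ 0.24615797 -0.57875267  0.39670984] 7.41815804368837
```

View pics/f.png

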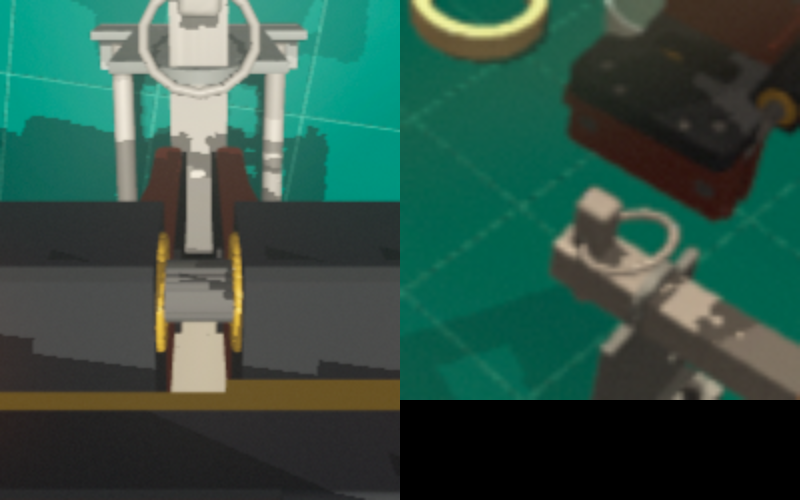

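The side view shows the pin seated with its ring open over the cheek, so I'll go down behind the bow.

Emit:
servo_tool(
  plan=[
    [[1,0,0,-0.6,0,0,0],[1,0,0,-0.5,0,0,0],[1,0,0,-0.27,0,0,0],[1,0,0,-0.1,0,0,0],[1,0,0,0,0,0,0]],
  ],
)

```text
t: 10.47
ee_pos: [543.7, -147.9, 239.5]
orientation: [-2.05, -2.378, 0.001]
ft_force: [-0.6, 0.2, 0.3]
width: 0.5
grasp_force: 0.0
```

Emit:
servo_tool(
  plan=[
    [[1,-0.01,0.07,0,0,0,0],[1,-0.01,0.07,0,0,0,0],[1,0,0,0,0,0,0]],
  ],
)

```text
t: 10.72
ee_pos: [544.3, -143.0, 242.0]
orientation: [2.048, 2.377, 0.001]
ft_force: [-0.6, -4.5, 2.3]
width: 0.3
grasp_force: 1.8
```

Emit:
servo_tool(
  plan=[
    [[1,-0.011,0.075,0.08,0,0,0],[1,-0.011,0.075,0.1,0,0,0],[1,0,0,0,0,0,0]],
  ],
)

```text
t: 10.97
ee_pos: [543.7, -137.6, 249.9]
orientation: [2.047, 2.376, 0.001]
ft_force: [1.4, -7.6, 3.5]
width: 0.5
grasp_force: 3.7
```

Emit:
servo_tool(
  plan=[
    [[1,-0.015,0.1,0.1,0,0,0],[1,-0.015,0.1,0.1,0,0,0],[1,0,0,0,0,0,0]],
  ],
)

```text
t: 11.22
ee_pos: [542.5, -129.4, 258.1]
orientation: [2.047, 2.376, 0.001]
ft_force: [-0.2, -6.4, 5.5]
width: 0.9
grasp_force: 3.4
```

Emit:
servo_tool(
  plan=[
    [[1,-0.018,0.12,0.06,0,0,0],[1,-0.018,0.12,0.06,0,0,0],[1,0,0,0,0,0,0]],
  ],
)

```text
t: 11.47
ee_pos: [541.0, -119.5, 262.9]
orientation: [2.047, 2.376, 0.002]
ft_force: [0.1, -5.4, 4.1]
width: 0.5
grasp_force: 2.6
```

Emit:
servo_tool(
  plan=[
    [[1,-0.018,0.12,0.03,0,0,0],[1,-0.018,0.12,0,0,0,0],[1,-0.018,0.12,0,0,0,0],[1,0,0,0,0,0,0]],
  ],
)

```text
t: 11.8
ee_pos: [538.0, -104.1, 262.6]
orientation: [2.049, 2.379, 0.002]
ft_force: [1.3, -2.0, 2.0]
width: 0.3
grasp_force: 1.4
```

```bash
python3 - <<'E'
from h import *
o=readout.get_obs(); print(o['t'],o['ee_pos'],o['ft_force'],o['width'])
im=vision.get_image('wrist'); s=vision.get_image('side')
a=cv2.resize(im[150:400,220:420],None,fx=2,fy=2); b=cv2.resize(s[190:290,340:440],None,fx=4,fy=4)
b=cv2.copyMakeBorder(b,0,100,0,0,cv2.BORDER_CONSTANT)
cv2.imwrite('pics/g.png',np.hstack([a,b])[:,:,::-1])
E
```

```text
11.8 [ 537.98546024 -104.06725459  262.56117743] [ 1.33689858 -1.99753392  2.02980425] 0.30688750967382444
```

View pics/g.png

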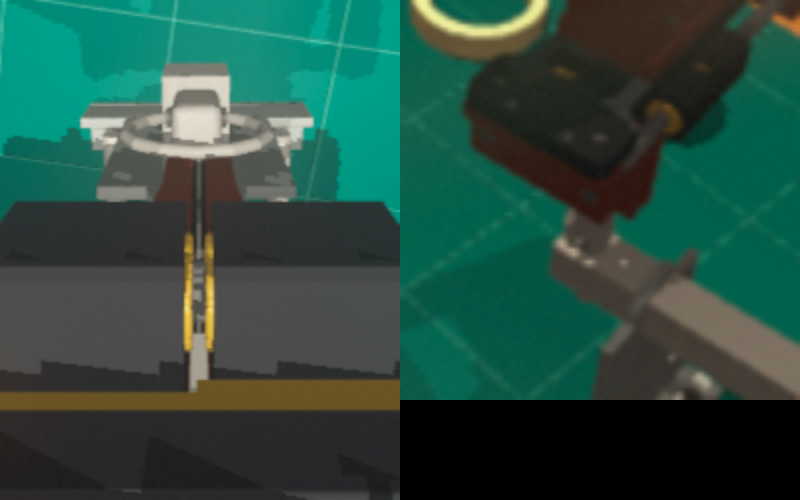

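The ring is nearly upright on the finger. I'll carry on over the head.

Emit:
servo_tool(
  plan=[
    [[1,-0.018,0.12,0,0,0,0],[1,-0.018,0.12,0,0,0,0],[1,-0.018,0.12,0,0,0,0],[1,-0.018,0.12,0,0,0,0],[1,0,0,0,0,0,0]],
  ],
)

```text
t: 12.32
ee_pos: [533.9, -84.5, 260.8]
orientation: [-2.049, -2.379, 0.002]
ft_force: [0.3, -2.4, -2.8]
width: 0.4
grasp_force: 1.6
```

Emit:
servo_tool(
  plan=[
    [[1,-0.018,0.12,0,0,0,0],[1,-0.018,0.12,0,0,0,0],[1,-0.018,0.12,0,0,0,0],[1,-0.018,0.12,0,0,0,0],[1,0,0,0,0,0,0]],
  ],
)

```text
t: 12.73
ee_pos: [531.5, -65.0, 261.6]
orientation: [-2.05, -2.379, -0.001]
ft_force: [-0.1, 0.2, 1.9]
width: 0.6
grasp_force: 0.8
```

Emit:
servo_tool(
  plan=[
    [[1,-0.012,0.08,0,0,0,0],[1,0,0,-0.1,0,0,0],[1,0,0,-0.1,0,0,0],[1,0,0,0,0,0,0]],
  ],
)

```text
t: 13.07
ee_pos: [531.2, -62.3, 253.3]
orientation: [-2.05, -2.379, -0.001]
ft_force: [-0.2, -0.6, 1.1]
width: 0.7
grasp_force: 0.3
```

Emit:
servo_tool(
  plan=[
    [[1,0,0,-0.1,0,0,0],[1,0,0,-0.1,0,0,0],[1,0,0,0,0,0,0]],
  ],
)

```text
t: 13.32
ee_pos: [530.8, -63.0, 244.6]
orientation: [-2.05, -2.379, 0.002]
ft_force: [0.3, 0.2, -0.3]
width: 0.4
grasp_force: 0.0
```

Emit:
servo_tool(
  plan=[
    [[1,0,0,-0.1,0,0,0],[1,0,0,0,0,0,0],[1,0,0,0,0,0,0],[1,0,0,0,0,0,0],[1,0,0,0,0,0,0]],
  ],
)

```text
t: 13.73
ee_pos: [531.4, -63.1, 241.6]
orientation: [2.051, 2.379, 0.0]
ft_force: [-0.8, -0.6, -0.1]
width: 0.6
grasp_force: 0.0
```

```bash
python3 - <<'E'
from h import *
o=readout.get_obs(); print(o['t'],o['ee_pos'],o['ft_force'],o['width'])
im=vision.get_image('wrist'); s=vision.get_image('side')
a=cv2.resize(im[150:400,220:420],None,fx=2,fy=2); b=cv2.resize(s[190:290,340:440],None,fx=4,fy=4)
b=cv2.copyMakeBorder(b,0,100,0,0,cv2.BORDER_CONSTANT)
cv2.imwrite('pics/i.png',np.hstack([a,b])[:,:,::-1])
E
```

```text
13.7333 [531.37393227 -63.05479515 241.64575921] [-0.75498121 -0.55750453 -0.12761934] 0.6336049595970009
```

View pics/i.png

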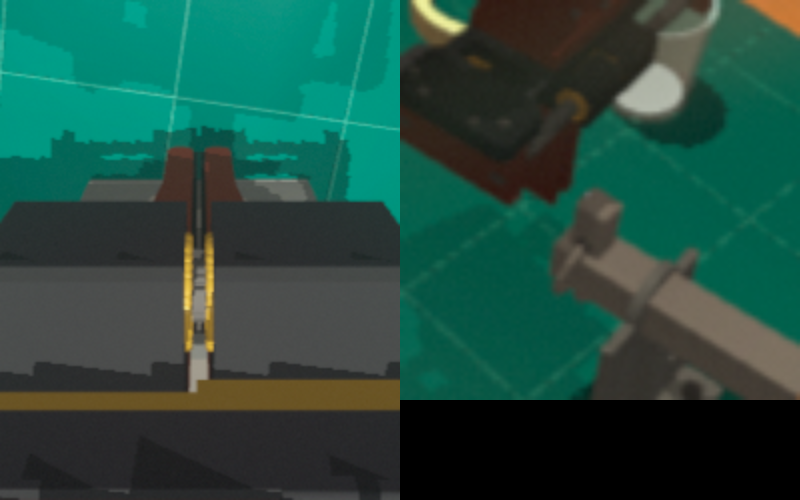

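The ring has snapped over the bar's end and hangs below. I'll back off and check.

Emit:
servo_tool(
  plan=[
    [[1,0,0,0.5,0,0,0],[1,0,0,0.9,0,0,0],[1,-0.1,0.6,0.9,0,0,0],[1,-0.1,0.6,0.4,0,0,0],[1,0,0,0,0,0,0]],
  ],
)

```text
t: 14.25
ee_pos: [524.6, -13.7, 352.5]
orientation: [2.046, 2.377, 0.008]
ft_force: [0.6, 0.0, -0.6]
width: 0.5
grasp_force: 0.0
```

Emit:
servo_tool(
  plan=[
    [[1,-0.1,0.6,0,0,0,0],[1,-0.1,0.6,0,0,0,0],[1,0,0,0,0,0,0],[1,0,0,0,0,0,0]],
  ],
)

```text
t: 14.58
ee_pos: [515.1, 32.4, 347.5]
orientation: [-2.048, -2.382, 0.001]
ft_force: [-0.1, -0.4, 0.5]
width: 0.5
grasp_force: 0.0
```

```bash
python3 - <<'E'
from h import *
o=readout.get_obs(); print(o['t'],o['ee_pos'],o['ft_force'])
c=cam('wrist'); uv=proj(c,[536,-93,150]).astype(int); print(uv)
cs=cam('side'); d=np.array([-.146,.989,0]); p=np.array([536,-93,0.])
im=vision.get_image('wrist'); s=vision.get_image('side')
x,y=np.clip(uv-[40,50],0,[560,300]); x=int(x);y=int(y)
for n,q in dict(headtop=p+[0,0,174],shoulder=p+[0,0,142],tip=p+[0,0,100],bow=p+[0,0,150]+42*(np.cos(np.radians(-80))*d+[0,0,np.sin(np.radians(-80))])).items(): print(n,(proj(cs,q)-[360,225])*8)
a=cv2.resize(im[y:y+100,x:x+80],None,fx=5,fy=5,interpolation=2); b=cv2.resize(s[225:288,360:410],None,fx=8,fy=8,interpolation=2)[:500]
cv2.imwrite('pics/j.png',np.hstack([a,b])[:,:,::-1])if a.shape[0]==b.shape[0] else cv2.imwrite('pics/j.png',np.hstack([a,cv2.resize(b,(400,500))])[:,:,::-1])
E
```

```text
14.5833 [515.12898054  32.41242194 347.50539253] [-0.09523483 -0.43139312  0.47016208]
[320 307]
headtop [232.59092184 119.95629128]
shoulder [217.44641604 204.85538125]
tip [198.93369602 308.63645553]
bow [178.6373051  272.76688345]
```

View pics/j.png

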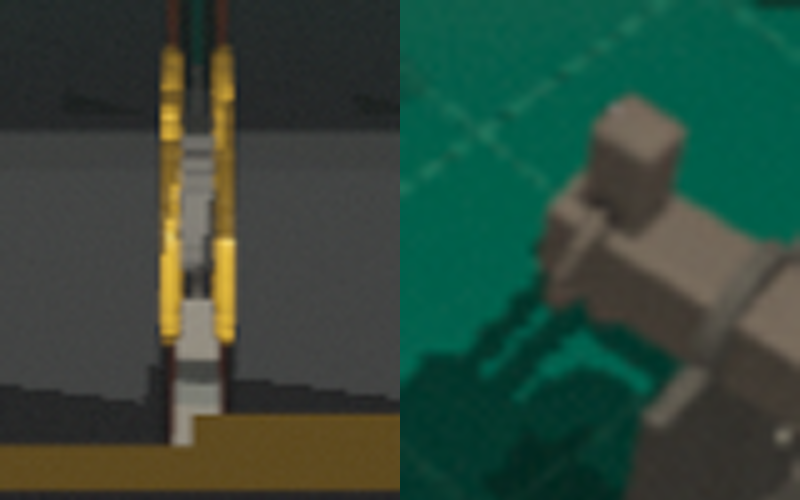

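The head sits on the bar and the ring's leg runs down past its side. The view is too coarse to confirm it, so I'll take one closer oblique wrist look.

Emit:
servo_tool(
  plan=[
    [[1,-0.75,-0.4,0,0,0,0],[1,-0.75,-0.4,-0.4,0,0,0],[1,-0.75,-0.5,-0.5,0,0,0],[1,0,-0.8,-0.7,0,0,0],[1,0,-0.7,-0.6,0,0,0]],
  ],
)

```text
t: 15.1
ee_pos: [423.8, -80.9, 260.0]
orientation: [2.05, 2.379, 0.0]
ft_force: [-0.1, 0.4, -0.0]
width: 0.6
grasp_force: 0.0
```

Emit:
servo_tool(
  plan=[
    [[1,0,0,0,0,0,0],[1,0,0,0,0,0,0],[1,0,0,0,0,0,0]],
  ],
)

```text
t: 15.35
ee_pos: [425.7, -79.9, 260.8]
orientation: [-2.053, -2.378, -0.0]
ft_force: [0.3, -0.2, -0.3]
width: 0.5
grasp_force: 0.0
```

```bash
python3 - <<'E'
from h import *
o=readout.get_obs(); print(o['t'],o['ee_pos'],o['ft_force'])
c=cam('wrist'); d=np.array([-.146,.989,0]); l=np.array([.989,.146,0]); p=np.array([536,-93,0.])
uv=proj(c,p+[0,0,140]).astype(int); print(uv)
im=vision.get_image('wrist'); x=int(np.clip(uv[0]-50,0,540)); y=int(np.clip(uv[1]-60,0,280))
a=cv2.resize(im[y:y+120,x:x+100],None,fx=4,fy=4,interpolation=2); b=a.copy()
D=lambda q:tuple(int(v) for v in (proj(c,q)-[x,y])*4)
al=np.radians(25-np.degrees(4.1)); r=-np.array(0)
e=lambda th:(-np.cos(th+np.radians(25)))*d+np.array([0,0,np.sin(th+np.radians(25))])
for th,col in((4.1,(255,0,0)),(3.4,(0,0,255))):
    for t in np.linspace(0,2*np.pi,60):
        q=p+[0,0,150]+e(th)*(20+22*np.cos(t))+l*22*np.sin(t); cv2.circle(b,D(q),1,col,-1)
for z in(174,142,100): cv2.circle(b,D(p+[0,0,z]),3,(255,255,0),-1)
cv2.imwrite('pics/k.png',np.hstack([a,b])[:,:,::-1])
E
```

```text
15.35 [425.7292712  -79.89979382 260.83027254] [ 0.26107705 -0.16085227 -0.32875741]
[459 256]
```

View pics/k.png

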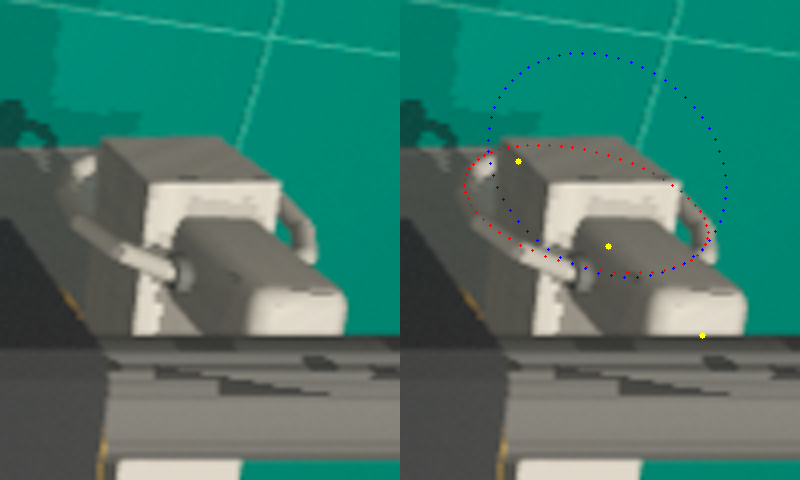

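The ring lies on the red "shut" overlay, and the head sits on the bar's top with no gap visible. I'm handing in.

```bash
python3 -c "
from h import *
print(close_job())"
```

```text
the job is handed in; nothing more can be done
None
```

The linch pin is fully home in the spindle's cross hole and its ring is snapped shut below the bar; the final wrist picture shows both. I handed the job in at about 15 s, the highest force I read on the way was under 10 N, and I haven't seen the judge's result.

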